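# Load the equilibrium beam, side by side, so that it stays level

## Robot

A 6-joint arm with a two-finger parallel gripper is mounted at the origin on the work surface. World frame = base frame: x ahead of the robot, y to its left, z up, the work surface at z = 0. Lengths are in m, angles in degrees, forces in N, time in s.
With the tool pointing down it reaches from about 0.4 to 0.825 m from the base axis. Payload 7 kg.
Tool frame: the origin (TCP) lies midway between the tips of the shut fingers; the grasp point (between the pads) lies r.tcp_to_grasp behind it (r.tcp_to_grasp is the distance from the TCP to the grasp point, in m); x points along the fingers, y is the direction in which the jaws open and shut, and the axes are right-handed (so a half turn about x gives the same grasp; the last joint's range is limited). The gripper opens to 88 mm and grips with 3 to 60 N. Pads are 19 mm wide; open, the fingers measure 130 mm over their backs; the gripper's body (78 mm by 193 mm) begins 47 mm behind the grasp point.
Start: joints at [89.444, 20.546, 0.682, 0, -70.136, -16.507], TCP at [0.198, 0.645, 0.227] pointing down, gripper open.
Joint ranges: [-176.03, 176.03], [-82.01, 121.73], [-58.28, 71.71], [-173.87, 95.51], [-174.79, -0.11], [-173.66, 173.66]. Speed limits (degrees/s): [136.94, 136.94, 172.46, 180, 180, 180].

## Interface

Orientations are given as [roll, pitch, yaw] about the fixed x, y, z axes, in that order (R = Rz(yaw) Ry(pitch) Rx(roll)).
In Python, from plant import r gives the robot as it stands.
- The arm moves only by the tool carry_out, never from a script. Its argument "moves" is a list of rows, each a list of 7 numbers: the shift along the world's x, y, z in mm, then the turn, a rotation vector about the world's x, y, z in rad, then the opening in per cent of the stroke, from 0 (shut) to 100 (fully open). In form: [[x, y, z, wx, wy, wz, claw], ...]. A call has 1 to 5 rows; each row is the pose to reach, as a shift and turn from the pose commanded when the call began; what a row does not reach only later rows make up. A row lasts 1/10 s, in which the tool goes at most 50 mm and 8.59 degrees, less where a joint would pass 70% of its speed; a pose out of reach is approached as far as the arm can. A call with a gripper value outside its range is refused whole. The fingers move at their own pace and stop on an object; "squeeze" is the grip in N (left out, the last holds). Time passes only in rows, so rows that repeat a pose let the fingers close. It gives the time, the measured TCP pose, the force and the opening at its end, in the units of the state.
- r.get_state(): the state, without advancing time (a new reading comes with each control period).
- r.capture(name): name is "side" or "top" or "wrist"; returns the picture (384x512x3 uint8, blue, green, red); there is no depth.
- r.camera_params(name): a dict with "K" (3x3 intrinsics, pixels), "rvec" (rotation vector, rad) and "tvec" (3), from world to camera coordinates, as OpenCV has them. Camera axes: x right, y down, z forward; pixel columns grow to the right and rows downward; lengths in m; the calibration is good to about 2 mm. A picture is of the moment at which its call begins: read the wrist's pose just before it. camera_params takes no time and is no camera call; for the wrist camera it gives the pose at the moment of the call.
- r.close_job(): hands the job in, once; it reports no verdict.
The state is a dict: "time_s": time; "joints": joint angles; "qd": joint speeds; "joint_torque": joint torques, N m; "tcp_pos": TCP position; "eef_rot": TCP orientation; "contact_force": force on the tool from outside, world axes, zero at the start; "moment": the same for the moment, N m; "gripper_width": finger opening in m.
Only numpy, scipy, OpenCV 4.12 (cv2) and the standard library are available. Lean on these libraries where they do the work, as an engineer would, in place of code of your own. Each camera call takes 0.05 s, during which the arm holds its last target. There are 200 camera calls.

## Task

Set up the lever demonstration on the bench: hang the heavy weight (red tab) in the groove of the blue saddle on the beam's left arm and the two light weights (yellow tabs) in the grooves of the two green saddles on its right arm, one in each. Hang them in turn, light on the right, heavy on the left, then the other light on the right, feeling each hook gently into its groove and letting the beam take the weight gradually, so that the beam never tips onto its stops. Leave all three hanging freely at rest on a level beam, and leave the tubs and the wash bottle alone.

Things in the scene. Friction and masses are not known exactly. Their poses are not given: they have to be found in the camera images.
- stand: Fixed stand: steel base plate 150 x 200 x 18 mm, aluminium post 235 mm high. Origin on the bench straight under the middle of the beam. y axis: along the beam to its left arm (blue saddle); x axis: along the pivot, away from the robot; turned up to 0.2 rad. The pivot lies 205 mm above the origin; the post stands behind the beam, 44 to 66 mm along +x.
- beam (a joint): Tilt, rad: 0 level, positive with the left (+y) arm up. Stops at +-0.20. A bob under the pivot levels it: 0.1 rad per 0.245 N m, about 1.3 Hz, lightly damped: a weight let go suddenly swings it far past its final tilt, onto the stop. One light weight tips it 0.08 (inner) or 0.14 (outer); the heavy one or both light ones alone put it on the stop. All three: level within 0.045.
- beam_mid (a point): Middle of the beam on the pivot axis; turns with the beam (y along it to the left arm, z up from it). Aluminium bar 370 mm long, 12 mm thick (x), 22 mm high, top edge 4 mm below this point. It carries three clamped saddles, one blue on the left arm, two green on the right; they hold against 15 N along the beam; thumbscrews under them reach 43 mm below this point.
- place_left (a point): Point on the left arm of the beam, 112.5 mm from beam_mid, turning with the beam: nominal place of the blue saddle's groove. Saddles were set by hand: each groove is really up to 6.5 mm to either side along the beam (no pose tells). Saddle 44 mm long (y), 22 wide (x), flat top 5 mm above this point, one square groove across its middle (along x), 9 mm wide.
- place_inner (a point): Same for the inner green saddle: right arm, 80 mm from beam_mid. All grooves are 7 mm deep and open at both ends, floor 2.5 mm below this point: a hook bar fully in its groove has its axis at the height of this point, and 7 mm higher when it only lies on the flat top. Its groove lies within 6.5 mm of this point along the beam.
- place_outer (a point): Same for the outer green saddle: right arm, 145 mm from beam_mid; groove within 6.5 mm of this point along the beam.
- light_a: Light weight, 250 g, yellow tab. Disc 56 mm across, 11 high; origin under its centre, z up. A 5 mm rod rises to 22 mm, goes 24 mm to -x, up to 107 mm, back over the origin to x = +22 mm (hook bar, along x, axis at 107 mm), then a lip 7 mm down: a C open to +x, 80 mm high inside. Grip tab over the bar: 24 (x) x 10 (y) x 24 mm high, centre at 139 mm. Hang it with its x along the beam's x.
- light_a_hook (a point): Middle of the hook bar of light_a (on its axis), 107 mm above its underside and 32 mm below the centre of the grip tab.
- light_b: The other light weight, the same in all as light_a (the two are interchangeable).
- light_b_hook (a point): Middle of the hook bar of light_b, as for light_a.
- heavy: Heavy weight, 500 g, red tab: as the light ones, but its disc is 68 mm across and 16.5 mm high; rod, hook and tab have the same measures and heights over the underside.
- heavy_hook (a point): Middle of the hook bar of heavy, 107 mm above its underside and 32 mm below the centre of the grip tab.
- tub_a: Bystander: white lidded sample tub, 88 mm across, 56 mm high, origin under its centre.
- tub_b: Bystander: another such tub, behind the stand.
- wash_bottle: Bystander: wash bottle, 66 mm across, body 136 mm high with a blue cap, thin spout up to 180 mm; origin under its centre.
There are look-alikes about, which are no part of the job. What is shaped like the light_b but orange is not meant. Leave any brown look-alike of the heavy alone.

How it is judged (in metres and radians):
On the way, in this order (a step that is already met when the one before it is completed fails the run):
1. one light weight hangs freely in the groove of a green saddle on the right arm (((y of light_a_hook in the frame of beam_mid between -0.092 and -0.068 m and z of light_a_hook in the frame of beam_mid between -0.006 and 0.0025 m and x of light_a_hook in the frame of beam_mid between -0.016 and 0.016 m and contact force between light_a and the fingers below 0.05 N) or (y of light_a_hook in the frame of beam_mid between -0.157 and -0.133 m and z of light_a_hook in the frame of beam_mid between -0.006 and 0.0025 m and x of light_a_hook in the frame of beam_mid between -0.016 and 0.016 m and contact force between light_a and the fingers below 0.05 N) or (y of light_b_hook in the frame of beam_mid between -0.092 and -0.068 m and z of light_b_hook in the frame of beam_mid between -0.006 and 0.0025 m and x of light_b_hook in the frame of beam_mid between -0.016 and 0.016 m and contact force between light_b and the fingers below 0.05 N) or (y of light_b_hook in the frame of beam_mid between -0.157 and -0.133 m and z of light_b_hook in the frame of beam_mid between -0.006 and 0.0025 m and x of light_b_hook in the frame of beam_mid between -0.016 and 0.016 m and contact force between light_b and the fingers below 0.05 N))), for 0.2 s.
2. the heavy weight hangs freely in the groove of the blue saddle on the left arm (y of heavy_hook in the frame of beam_mid between 0.1005 and 0.1245 m and z of heavy_hook in the frame of beam_mid between -0.006 and 0.0025 m and x of heavy_hook in the frame of beam_mid between -0.016 and 0.016 m and contact force between heavy and the fingers below 0.05 N), for 0.2 s.
3. the other light weight hangs freely in the groove of the other green saddle ((((y of light_a_hook in the frame of beam_mid between -0.092 and -0.068 m and z of light_a_hook in the frame of beam_mid between -0.006 and 0.0025 m and x of light_a_hook in the frame of beam_mid between -0.016 and 0.016 m and contact force between light_a and the fingers below 0.05 N) and (y of light_b_hook in the frame of beam_mid between -0.157 and -0.133 m and z of light_b_hook in the frame of beam_mid between -0.006 and 0.0025 m and x of light_b_hook in the frame of beam_mid between -0.016 and 0.016 m and contact force between light_b and the fingers below 0.05 N)) or ((y of light_a_hook in the frame of beam_mid between -0.157 and -0.133 m and z of light_a_hook in the frame of beam_mid between -0.006 and 0.0025 m and x of light_a_hook in the frame of beam_mid between -0.016 and 0.016 m and contact force between light_a and the fingers below 0.05 N) and (y of light_b_hook in the frame of beam_mid between -0.092 and -0.068 m and z of light_b_hook in the frame of beam_mid between -0.006 and 0.0025 m and x of light_b_hook in the frame of beam_mid between -0.016 and 0.016 m and contact force between light_b and the fingers below 0.05 N)))), for 0.2 s.
At the end, for the whole second after the job is handed in: Heavy weight in the blue saddle's groove, one light weight in each green saddle's groove, every hook bar within 2.5 mm of fully down, none held; beam level within 0.05 rad and at rest (under 0.1 rad/s), weights under 40 mm/s (all of step 2 and (((y of light_a_hook in the frame of beam_mid between -0.092 and -0.068 m and z of light_a_hook in the frame of beam_mid between -0.006 and 0.0025 m and x of light_a_hook in the frame of beam_mid between -0.016 and 0.016 m and contact force between light_a and the fingers below 0.05 N) and (y of light_b_hook in the frame of beam_mid between -0.157 and -0.133 m and z of light_b_hook in the frame of beam_mid between -0.006 and 0.0025 m and x of light_b_hook in the frame of beam_mid between -0.016 and 0.016 m and contact force between light_b and the fingers below 0.05 N)) or ((y of light_a_hook in the frame of beam_mid between -0.157 and -0.133 m and z of light_a_hook in the frame of beam_mid between -0.006 and 0.0025 m and x of light_a_hook in the frame of beam_mid between -0.016 and 0.016 m and contact force between light_a and the fingers below 0.05 N) and (y of light_b_hook in the frame of beam_mid between -0.092 and -0.068 m and z of light_b_hook in the frame of beam_mid between -0.006 and 0.0025 m and x of light_b_hook in the frame of beam_mid between -0.016 and 0.016 m and contact force between light_b and the fingers below 0.05 N))) and value of joint beam between -0.05 and 0.05 rad and velocity of joint beam between -0.1 and 0.1 rad/s and linear speed of each of light_a, light_b, heavy below 0.04 m/s); the robot touches nothing.
It fails at once if the beam tips onto its stops (tilt beyond 0.19 rad either way) (value of joint beam above 0.19 rad or value of joint beam below -0.19 rad).
It fails at once if a weight is forced or dropped on the beam or its saddles (contact over 25 N) (contact force between any of light_a, light_b, heavy and stand above 25 N).
It fails at once if the robot itself pushes or holds the beam or its stand (over 3 N) (contact force between any of the arm, the fingers and stand above 3 N).
It fails at once if a tub or the wash bottle is moved more than 20 mm (distance of any of tub_a, tub_b, wash_bottle from where it was at the start of the episode above 0.02 m).
It also fails if it takes over 72 s, if anything falls off the work surface, if the arm or the gripper's body presses on something with over 40 N, if the wrist force passes 120 N, or if a joint passes its speed limit or range.

## Working session

There is one attempt and no reset: what is moved stays moved. The work goes in short steps, Python scripts to look and compute and a tool call to move; the robot and the scene stay as the last step left them, time stands still between calls to the robot, and variables do not carry over. Pictures are saved under pics/ and viewed, about 8 in all and at most 12, crops included, and the job is handed in when it is done.

Besides the shell and the picture viewer there is one more tool, called after "Call:" as a command line: name --pt "numbers of a row" for each row, then --argument value for the rest. carry_out: Moves the arm, as the interface text tells. Its arguments: {"type":"object","properties":{"moves":{"type":"array"},"squeeze":{"type":"number"}},"required":["moves"]}

```bash
ls; mkdir -p pics
cat > h.py <<'E'
from plant import r
import numpy as np, cv2
def snap(c,n):
    im=r.capture(c); cv2.imwrite(f'pics/{n}.png',im); return im
def cam(c):
    p=r.camera_params(c); R=cv2.Rodrigues(np.array(p['rvec'],float))[0]; return np.array(p['K'],float),R,np.array(p['tvec'],float).ravel()
def onz(c,uv,z,P=None):
    K,R,t=P or cam(c); d=R.T@np.linalg.solve(K,[uv[0],uv[1],1]); C=-R.T@t; return C+d*(z-C[2])/d[2]
def proj(c,X,P=None):
    K,R,t=P or cam(c); q=K@(R@np.array(X,float)+t); return q[:2]/q[2]
def tri(a,uva,b,uvb):
    A=[];B=[]
    for c,uv in((a,uva),(b,uvb)):
        K,R,t=cam(c); d=R.T@np.linalg.solve(K,[uv[0],uv[1],1]); d/=np.linalg.norm(d); M=np.eye(3)-np.outer(d,d); A.append(M);B.append(M@(-R.T@t))
    return np.linalg.lstsq(np.vstack(A),np.hstack(B),rcond=None)[0]
E
python3 - <<'E'
from h import *
a=snap('side','side0');b=snap('top','top0')
print(r.get_state(),r.tcp_to_grasp)
for c in('side','top','wrist'):
    K,R,t=cam(c);print(c,K.round(1).tolist(),(-R.T@t).round(3),R.round(2).tolist())
E
```

```text
pics
{'time_s': 0.1, 'joints': array([ 8.94443320e+01,  2.05877488e+01,  6.40567772e-01, -1.76542832e-02,
       -7.01380463e+01, -1.65063713e+01]), 'qd': array([-0.02672788, -0.14260567,  0.20745477,  0.08366393, -0.03880594,
        0.0613797 ]), 'joint_torque': array([-1.90631086e-03, -5.84163952e+01,  2.93749523e+01,  7.01541200e+00,
        1.01791124e-02, -4.98076213e-05]), 'tcp_pos': array([0.19795368, 0.64486307, 0.22572368]), 'eef_rot': array([  95.48792191,   89.91317118, -101.58012787]), 'contact_force': array([0.56224722, 0.54566851, 0.19348427]), 'moment': array([-0.03237626, -0.00484302,  0.01572034]), 'gripper_width': 0.08739284684522648} 0.0188
side [[367.3, 0.0, 259.4], [0.0, 367.3, 191.8], [0.0, 0.0, 1.0]] [ 0.31  -0.617  0.931] [[0.92, -0.39, 0.01], [-0.29, -0.7, -0.65], [0.26, 0.6, -0.76]]
top [[497.7, 0.0, 257.7], [0.0, 497.7, 203.2], [0.0, 0.0, 1.0]] [0.49  0.026 1.345] [[-0.0, -1.0, 0.02], [-1.0, -0.0, -0.07], [0.07, -0.02, -1.0]]
wrist [[333.0, 0.0, 257.8], [0.0, 333.0, 187.8], [0.0, 0.0, 1.0]] [0.279 0.621 0.384] [[-0.29, -0.96, 0.0], [-0.91, 0.28, 0.31], [-0.3, 0.09, -0.95]]
```

View pics/side0.png

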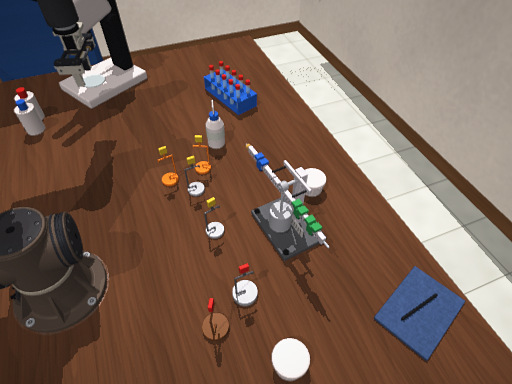

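View pics/top0.png

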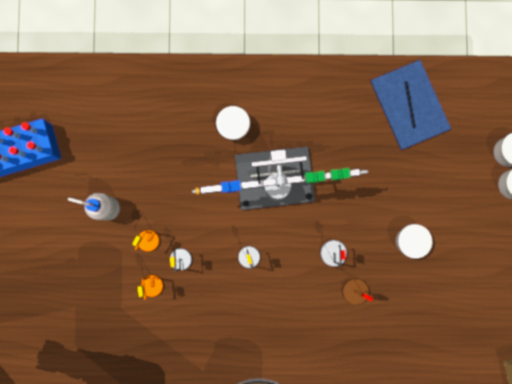

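Run:
```python
from h import *
a=cv2.imread('pics/side0.png');b=cv2.imread('pics/top0.png')
cv2.imwrite('pics/topc.png',cv2.resize(b[140:300,120:386],None,fx=3,fy=3,interpolation=cv2.INTER_CUBIC))
cv2.imwrite('pics/sidec.png',cv2.resize(a[130:330,150:350],None,fx=3,fy=3,interpolation=cv2.INTER_CUBIC)[:600])
```

```text
(no output)
```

View pics/topc.png

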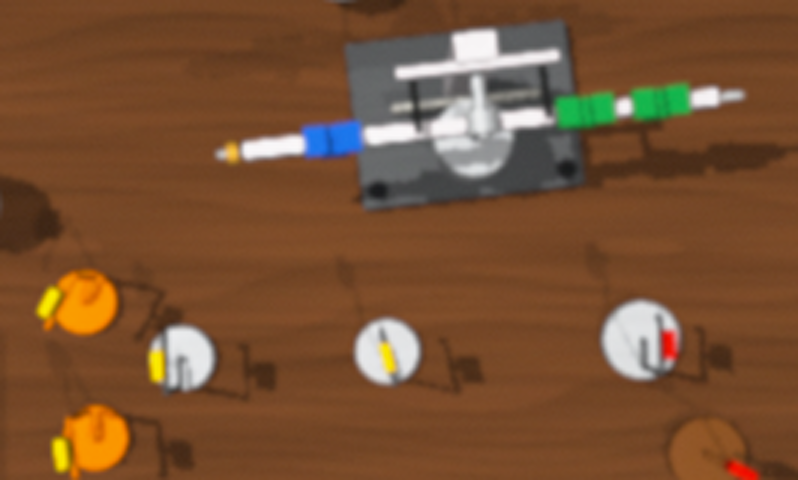

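View pics/sidec.png

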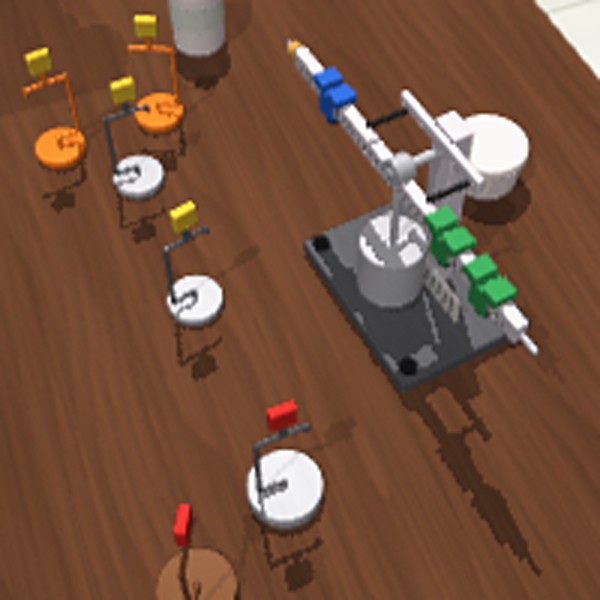

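Run:
```python
from h import *
T=lambda p:(p[0]/3+120,p[1]/3+140)
S=lambda p:(p[0]/3+150,p[1]/3+130)
for n,t,s,z in [('L1',(388,357),(183,217),.139),('L2',(157,366),(122,91),.139),('H',(669,345),(282,416),.139),('blue',(332,140),(337,95),.209),('in',(586,111),(449,236),.209),('out',(661,102),(491,285),.209)]:
    print(n,tri('top',T(t),'side',S(s)).round(4),onz('top',T(t),z).round(4),onz('side',S(s),z).round(4))
for n,t,z in[('L1',(387,351),.011),('L2',(182,357),.011),('H',(641,340),.0165)]: print(n,'disc',onz('top',T(t),z).round(4))
```

```text
L1 [0.4422 0.0235 0.1383] [0.4416 0.0237 0.139 ] [0.4428 0.0228 0.139 ]
L2 [0.4356 0.209  0.1347] [0.4347 0.2086 0.139 ] [0.436  0.2041 0.139 ]
H [ 0.452  -0.2032  0.1391] [ 0.4509 -0.2029  0.139 ] [ 0.4531 -0.2035  0.139 ]
blue [0.6128 0.0667 0.1934] [0.6094 0.0667 0.209 ] [0.6082 0.0518 0.209 ]
in [ 0.6337 -0.1296  0.1987] [ 0.632 -0.128  0.209] [ 0.6296 -0.1365  0.209 ]
out [ 0.6414 -0.1881  0.1994] [ 0.6391 -0.1858  0.209 ] [ 0.6383 -0.194   0.209 ]
L1 disc [0.4417 0.0243 0.011 ]
L2 disc [0.4367 0.2059 0.011 ]
H disc [ 0.4514 -0.2013  0.0165]
```

Call:
carry_out --pt "0 -10 45 0 0 0.02 60" --pt "25 -50 73 0 0 0.06 60" --pt "50 -90 73 0 0 0.08 60" --pt "75 -132 73 0 0 0.1 60" --pt "100 -174 73 0 0 0.12 60"

```text
time_s: 0.6
tcp_pos: [0.2985, 0.4694, 0.2995]
eef_rot: [9.9, 90.0, 179.8]
contact_force: [0.6, 0.2, -0.1]
gripper_width: 0.0553
```

Call:
carry_out --pt "25 -42 0 0 0 0.03 60" --pt "50 -84 0 0 0 0.06 60" --pt "75 -126 0 0 0 0.08 60" --pt "100 -168 0 0 0 0.1 60" --pt "125 -210 0 0 0 0.12 60"

```text
time_s: 1.1
tcp_pos: [0.4234, 0.2593, 0.2996]
eef_rot: [-76.2, 90.0, 100.5]
contact_force: [1.2, 0.9, -0.1]
gripper_width: 0.0529
```

Call:
carry_out --pt "25 -42 0 0 0 0.03 60" --pt "50 -84 0 0 0 0.06 60" --pt "75 -126 0 0 0 0.08 60" --pt "100 -168 0 0 0 0.1 60" --pt "125 -205 0 0 0 0.12 60"

```text
time_s: 1.6
tcp_pos: [0.5485, 0.0541, 0.2995]
eef_rot: [-39.4, 90.0, 144.2]
contact_force: [0.5, 0.9, 0.8]
gripper_width: 0.0526
```

Call:
carry_out --pt "25 -40 0 0 0 0.02 60" --pt "50 -80 0 0 0 0.04 60" --pt "77 -116 0 0 0 0.04 60" --pt "77 -116 0 0 0 0.04 60" --pt "77 -116 0 0 0 0.04 60"

```text
time_s: 2.1
tcp_pos: [0.625, -0.0608, 0.2982]
eef_rot: [-2.1, 89.9, -176.3]
contact_force: [-0.4, 0.6, -0.3]
gripper_width: 0.0527
```

Run:
```python
from h import *
from scipy.spatial.transform import Rotation as Ro
s=r.get_state(); print(s['tcp_pos'],s['joints'].round(1),s['contact_force'],s['time_s'])
print(Ro.from_euler('xyz',s['eef_rot'],degrees=True).as_matrix().round(3).tolist())
P=cam('wrist'); np.save('w1.npy',np.hstack([P[0],P[1],P[2][:,None]]))
im=snap('wrist','w1'); cv2.imwrite('pics/w1b.png',cv2.resize(im,None,fx=1.5,fy=1.5,interpolation=cv2.INTER_CUBIC))
```

```text
[ 0.6249968  -0.06082077  0.29821543] [ 12.2  14.2   1.   -0.  -76.9  83.5] [-0.44435532  0.63094145 -0.28706158] 2.1
[[-0.002, 0.1, -0.995], [-0.0, -0.995, -0.1], [-1.0, -0.0, 0.002]]
```

View pics/w1b.png

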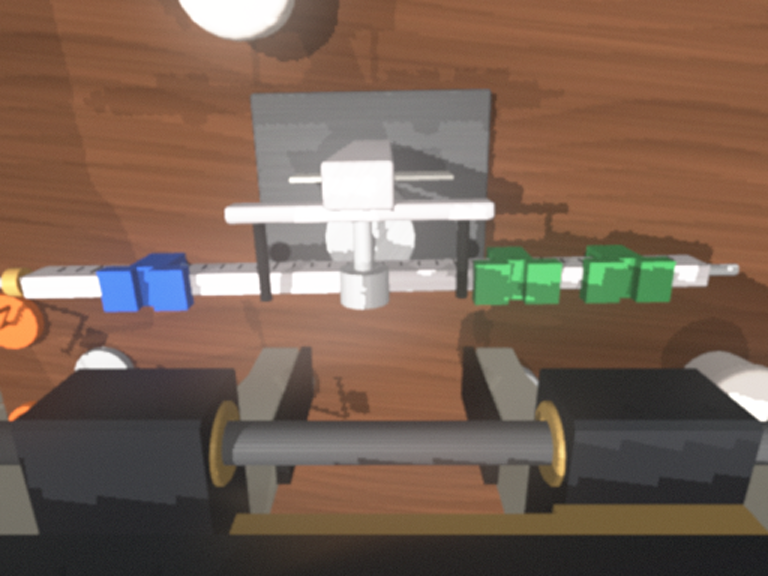

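Run:
```python
from h import *
im=cv2.imread('pics/w1.png'); A=np.load('w1.npy');P=(A[:,:3],A[:,3:6],A[:,6])
b=[cv2.resize(im[160:212,a:a+75],None,fx=7,fy=7,interpolation=cv2.INTER_CUBIC) for a in(57,305,380)]
hsv=cv2.cvtColor(im,cv2.COLOR_BGR2HSV)
for row in(186,193,199):
  for n,lo,hi,a,e in(('b',100,130,55,140),('g',40,85,305,380),('g',40,85,380,460)):
    m=(hsv[row,a:e,0]>=lo)&(hsv[row,a:e,0]<=hi)&(hsv[row,a:e,1]>100)
    c=np.flatnonzero(m)+a; print(row,n,c.min(),c.max(),hsv[row,c.min():c.max()+1,2].tolist())
C=-P[1].T@P[2];print(C)
for n,u in(('blue',(96.7,191)),('in',(345.3,187)),('out',(418.3,183.5)),('blueN',(96.7,206)),('blueF',(96.7,178))): print(n,onz('',u,.210,P).round(4))
cv2.imwrite('pics/w1c.png',np.vstack([b[0],np.hstack([b[1],b[2]])[:, :525]]) if 0 else cv2.resize(np.hstack(b),(800,185)))
```

```text
186 b 66 124 [248, 247, 247, 247, 247, 247, 247, 247, 247, 247, 247, 247, 248, 248, 247, 248, 247, 247, 248, 248, 247, 226, 162, 122, 118, 121, 146, 170, 180, 198, 234, 247, 248, 248, 248, 248, 247, 247, 247, 248, 248, 247, 247, 247, 248, 247, 247, 248, 247, 248, 247, 247, 247, 248, 247, 234, 178, 128, 121]
186 g 317 372 [128, 150, 156, 158, 155, 157, 156, 156, 156, 155, 157, 156, 158, 155, 157, 157, 155, 158, 155, 153, 155, 166, 178, 176, 198, 214, 217, 219, 213, 201, 188, 170, 139, 139, 182, 216, 223, 223, 221, 223, 221, 222, 222, 222, 221, 220, 221, 221, 220, 221, 219, 220, 221, 221, 222, 221]
186 g 389 447 [124, 121, 140, 188, 215, 220, 219, 219, 219, 219, 220, 216, 193, 163, 152, 149, 148, 149, 149, 150, 147, 149, 149, 149, 149, 146, 149, 148, 147, 148, 142, 127, 108, 94, 88, 84, 98, 126, 142, 146, 149, 146, 147, 144, 145, 143, 144, 145, 145, 145, 146, 145, 143, 147, 145, 144, 145, 146, 148]
193 b 68 125 [247, 247, 247, 247, 247, 247, 247, 247, 247, 247, 247, 247, 247, 247, 247, 247, 247, 247, 248, 248, 243, 191, 128, 115, 121, 138, 169, 180, 182, 181, 198, 237, 248, 248, 247, 2
[... 1076 characters left out ...]
4, 155, 155, 153, 155, 155, 153, 154, 155, 152, 164, 194, 209, 193, 155, 136, 149, 160, 164, 166, 166, 164, 155, 130, 120, 168, 203, 216, 214, 212, 207, 179, 157, 154, 155, 153, 152, 155, 153, 154, 153, 154, 153, 154, 152, 155, 149]
199 g 390 445 [111, 135, 149, 149, 150, 148, 150, 150, 149, 150, 150, 149, 150, 150, 148, 149, 148, 148, 150, 149, 148, 147, 134, 108, 95, 96, 95, 95, 97, 93, 87, 82, 84, 95, 123, 142, 147, 147, 149, 143, 147, 146, 149, 146, 146, 146, 148, 147, 149, 146, 146, 147, 145, 144, 146, 140]
[ 0.7099114  -0.05173111  0.4562016 ]
blue [0.614  0.0652 0.21  ]
in [ 0.6366 -0.1274  0.21  ]
out [ 0.645  -0.1832  0.21  ]
blueN [0.6013 0.0659 0.21  ]
blueF [0.6247 0.0647 0.21  ]
```

View pics/w1c.png

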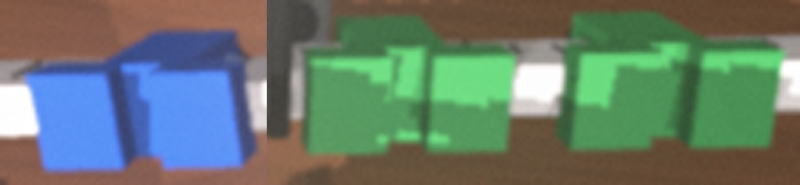

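Call:
carry_out --pt "-43 12 3 0 0 0 45" --pt "-86 24 6 0 0 0 45" --pt "-130 36 12 0 0 0 45" --pt "-172 48 12 0 0 0 45" --pt "-215 61 12 0 0 0 45"

```text
time_s: 2.65
tcp_pos: [0.4078, 0.002, 0.3117]
eef_rot: [-151.6, 89.9, 34.3]
contact_force: [-1.2, 1.1, 0.4]
gripper_width: 0.0392
```

Call:
carry_out --pt "0 0 0 0 0 0 45" --pt "0 0 0 0 0 0 45"

```text
time_s: 2.85
tcp_pos: [0.4091, 0.0023, 0.3127]
eef_rot: [-157.5, 89.8, 28.5]
contact_force: [0.4, -0.2, 0.9]
gripper_width: 0.0396
```

Run:
```python
from h import *
A=np.load('w1.npy');P=(A[:,:3],A[:,3:6],A[:,6])
for n,u in(('blue',(94.4,192.7)),('in',(344.8,188)),('out',(419.2,187))): print(n,onz('',u,.210,P).round(4))
s=r.get_state(); print(s['tcp_pos'],s['time_s'])
P=cam('wrist'); np.save('w2.npy',np.hstack([P[0],P[1],P[2][:,None]]))
im=snap('wrist','w2'); cv2.imwrite('pics/w2b.png',cv2.resize(im,None,fx=1.5,fy=1.5,interpolation=cv2.INTER_CUBIC))
```

```text
blue [0.6124 0.0671 0.21  ]
in [ 0.6357 -0.1271  0.21  ]
out [ 0.6423 -0.1846  0.21  ]
[0.40910959 0.00225399 0.31271844] 2.85
```

View pics/w2b.png

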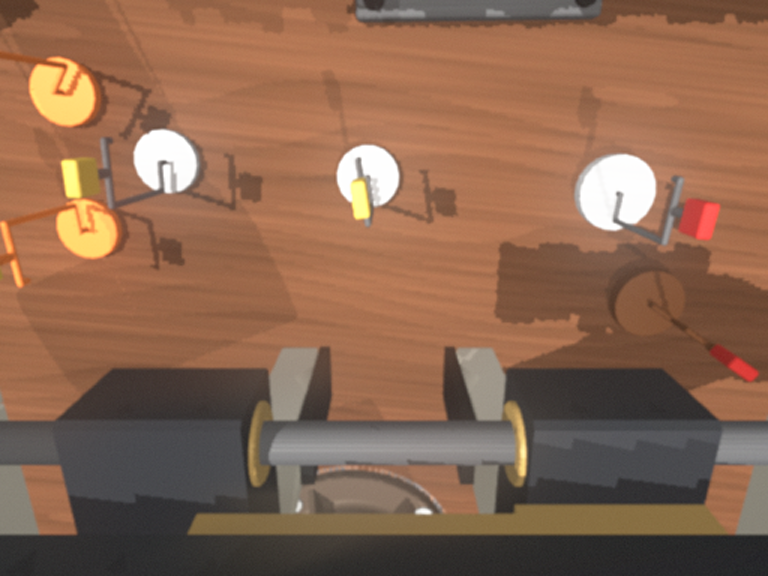

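Run:
```python
from h import *
A=np.load('w2.npy');P=(A[:,:3],A[:,3:6],A[:,6])
f=lambda u,z:onz('',((u[0]+.5)/1.5-.5,(u[1]+.5)/1.5-.5),z,P)
for n,a,b,t,d in(('L1',(359,160),(368,224),(361,207),(368,176)),('L2',(105,140),(113,206),(74,178),(167,160)),('H',(678,180),(662,243),(704,219),(616,190))):
    p,q=f(a,.107),f(b,.107); e=p-q
    print(n,'tip',p.round(4),'back',q.round(4),'len',np.linalg.norm(e).round(4),'yaw',np.degrees(np.arctan2(e[1],e[0])).round(1),'hookmid',(p*.5+q*.5).round(4),'tabtop',f(t,.151).round(4),'disc',f(d,.0165 if n=='H' else .011).round(4))
```

```text
L1 tip [0.4644 0.0291 0.107 ] back [0.4192 0.0184 0.107 ] len 0.0464 yaw 13.3 hookmid [0.4418 0.0237 0.107 ] tabtop [0.4387 0.0231 0.151 ] disc [0.4436 0.0243 0.011 ]
L2 tip [0.4592 0.2077 0.107 ] back [0.4128 0.205  0.107 ] len 0.0465 yaw 3.3 hookmid [0.436  0.2064 0.107 ] tabtop [0.4378 0.2051 0.151 ] disc [0.4386 0.2052 0.011 ]
H tip [ 0.4746 -0.2     0.107 ] back [ 0.4281 -0.2013  0.107 ] len 0.0465 yaw 1.6 hookmid [ 0.4513 -0.2007  0.107 ] tabtop [ 0.4543 -0.1982  0.151 ] disc [ 0.4554 -0.1995  0.0165]
```

Call:
carry_out --pt "32 23 -40 0 0 0.13 45" --pt "32 23 -90 0 0 0.13 45" --pt "32 23 -135 0 0 0.13 45" --pt "32 23 -170 0 0 0.13 45" --pt "32 23 -189 0 0 0.13 45" --squeeze 20

```text
time_s: 3.4
tcp_pos: [0.4408, 0.0234, 0.1188]
eef_rot: [11.0, 89.7, -155.7]
contact_force: [-0.1, -0.2, 0.9]
gripper_width: 0.0396
```

Call:
carry_out --pt "0 0 0 0 0 0 45" --pt "0 0 0 0 0 0 0" --pt "0 0 0 0 0 0 0" --pt "0 0 0 0 0 0 0" --pt "0 0 0 0 0 0 0"

```text
time_s: 3.9
tcp_pos: [0.4426, 0.0245, 0.1235]
eef_rot: [-166.6, 89.9, 26.7]
contact_force: [1.0, -0.4, -0.4]
gripper_width: 0.0125
```

Call:
carry_out --pt "0 0 0 0 0 0 0" --pt "0 0 0 0 0 0 0"

```text
time_s: 4.1
tcp_pos: [0.4425, 0.0245, 0.1233]
eef_rot: [-170.2, 89.9, 23.2]
contact_force: [-0.7, 0.2, 7.1]
gripper_width: 0.0097
```

Call:
carry_out --pt "0 0 10 0 0 0 0" --pt "0 0 40 0 0 0 0" --pt "0 0 80 0 0 -0.04 0" --pt "5 -10 115 0 0 -0.08 0" --pt "20 -40 122 0 0 -0.112 0"

```text
time_s: 4.6
tcp_pos: [0.4637, -0.0146, 0.2497]
eef_rot: [-169.4, 89.6, 17.6]
contact_force: [1.5, 1.8, -3.0]
gripper_width: 0.0102
```

Call:
carry_out --pt "20 -40 0 0 0 0 0" --pt "40 -80 0 0 0 0 0" --pt "60 -120 0 0 0 0 0" --pt "80 -155 0 0 0 0 0" --pt "91 -179 0 0 0 0 0"

```text
time_s: 5.1
tcp_pos: [0.5536, -0.1971, 0.2442]
eef_rot: [-5.1, 89.9, -178.3]
contact_force: [0.9, -0.2, -2.2]
gripper_width: 0.0095
```

Call:
carry_out --pt "0 0 0 0 0 0 0" --pt "0 0 0 0 0 0 0" --pt "0 0 0 0 0 0 0"

```text
time_s: 5.4
tcp_pos: [0.5525, -0.1942, 0.2446]
eef_rot: [-37.6, 90.0, 149.3]
contact_force: [-0.2, 1.0, -2.6]
gripper_width: 0.0097
```

Run:
```python
from h import *
from scipy.spatial.transform import Rotation as Ro
s=r.get_state(); print(s['tcp_pos'],s['time_s'],s['contact_force'],s['joint_torque'].round(2),s['gripper_width'])
print(Ro.from_euler('xyz',s['eef_rot'],degrees=True).as_matrix().round(3).tolist())
P=cam('wrist'); np.save('w3.npy',np.hstack([P[0],P[1],P[2][:,None]]))
im=snap('wrist','w3'); cv2.imwrite('pics/w3b.png',cv2.resize(im,None,fx=1.5,fy=1.5,interpolation=cv2.INTER_CUBIC))
```

```text
[ 0.55249717 -0.19420048  0.24455693] 5.4 [-0.20042754  1.02528485 -2.55443622] [ -0.82 -46.23  30.37   7.4    0.11   0.  ] 0.009684215877203525
[[-0.001, 0.12, -0.993], [0.0, -0.993, -0.12], [-1.0, -0.0, 0.001]]
```

View pics/w3b.png

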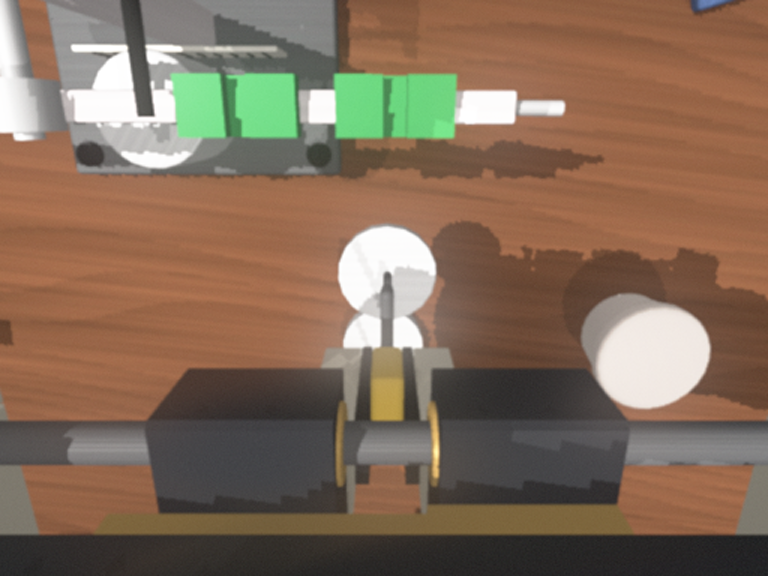

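Call:
carry_out --pt "22 1.5 0 0 0 0 0" --pt "45 3.5 0 0 0 0 0" --pt "68 5.5 0 0 0 0 0" --pt "82 7 0 0 0 0 0" --pt "90 7.5 0 0 0 0 0"

```text
time_s: 5.95
tcp_pos: [0.6439, -0.1859, 0.2446]
eef_rot: [-99.2, 90.0, 87.8]
contact_force: [0.5, -0.7, -3.0]
gripper_width: 0.01
```

Call:
carry_out --pt "0 0 0 0 0 0 0" --pt "0 0 -5 0 0 0 0" --pt "0 0 -10 0 0 0 0" --pt "0 0 -13 0 0 0 0" --pt "0 0 -14 0 0 0 0"

```text
time_s: 6.45
tcp_pos: [0.6424, -0.1873, 0.2301]
eef_rot: [-16.0, 90.0, 170.9]
contact_force: [-0.6, 0.2, -1.8]
gripper_width: 0.0095
```

Call:
carry_out --pt "0 0 0 0 0 0 0" --pt "0 0 0 0 0 0 0"

```text
time_s: 6.65
tcp_pos: [0.6431, -0.1874, 0.2308]
eef_rot: [160.8, 90.0, -12.3]
contact_force: [-0.4, -0.2, -2.4]
gripper_width: 0.0101
```

Run:
```python
from h import *
s=r.get_state(); print(s['tcp_pos'],s['time_s'],s['contact_force'],s['gripper_width'])
im=snap('wrist','w4'); b=snap('side','s4')
a=cv2.resize(im[100:280,150:350],(600,540),interpolation=cv2.INTER_CUBIC)
cv2.imwrite('pics/c4.png',a)
```

```text
[ 0.64307221 -0.18736285  0.23078217] 6.65 [-0.37861048 -0.22996243 -2.44887997] 0.010123459128902378
```

View pics/c4.png

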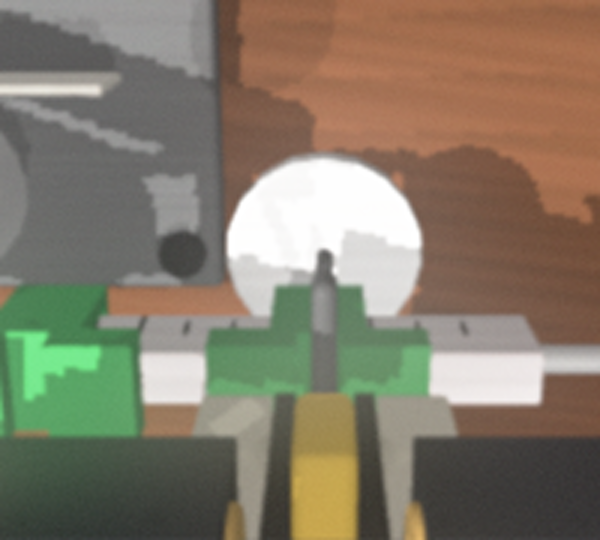

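Call:
carry_out --pt "0 0.6 -2 0 0 0 0" --pt "0 0.6 -4 0 0 0 0" --pt "0 0.6 -6 0 0 0 0" --pt "0 0.6 -8 0 0 0 0" --pt "0 0.6 -10 0 0 0 0"

```text
time_s: 7.25
tcp_pos: [0.6431, -0.1866, 0.2204]
eef_rot: [41.5, 90.0, -131.6]
contact_force: [-0.4, -0.9, -2.5]
gripper_width: 0.0098
```

Call:
carry_out --pt "0 0 -1.2 0 0 0 0" --pt "0 0 -2.4 0 0 0 0" --pt "0 0.1 -3.6 0 0 0 0" --pt "0 0.1 -4.8 0 0 0 0" --pt "0 0.1 -6 0 0 0 0"

```text
time_s: 7.75
tcp_pos: [0.6431, -0.1865, 0.2146]
eef_rot: [176.1, 90.0, 3.0]
contact_force: [-1.7, 0.5, -2.3]
gripper_width: 0.0099
```

Call:
carry_out --pt "0 0.1 -1.2 0 0 0 0" --pt "0 0.2 -2.4 0 0 0 0" --pt "0 0.3 -3.6 0 0 0 0" --pt "0 0.4 -4.8 0 0 0 0" --pt "0 0.5 -6 0 0 0 0"

```text
time_s: 8.25
tcp_pos: [0.6431, -0.186, 0.2085]
eef_rot: [178.9, 90.0, 5.8]
contact_force: [-1.4, -0.8, -1.2]
gripper_width: 0.0098
```

Call:
carry_out --pt "0 0.1 -1 0 0 0 0" --pt "0 0.2 -2 0 0 0 0" --pt "0 0.3 -3 0 0 0 0" --pt "0 0.4 -4 0 0 0 0" --pt "0 0.5 -5 0 0 0 0"

```text
time_s: 8.75
tcp_pos: [0.6431, -0.1855, 0.2036]
eef_rot: [151.9, 90.0, -21.3]
contact_force: [-0.7, -0.1, 0.2]
gripper_width: 0.0099
```

Run:
```python
from h import *
s=r.get_state(); print(s['tcp_pos'],s['time_s'],s['contact_force'],s['gripper_width'])
snap('wrist','w5'); snap('side','s5'); F=[]
for i in range(4):
    r.capture('wrist'); F.append(r.get_state()['contact_force'])
print(np.mean(F,0),np.std(F,0))
```

```text
[ 0.64311165 -0.18552803  0.20356871] 8.75 [-0.65539822 -0.1167121   0.18826189] 0.009900816463471839
[-0.34591128  0.48866322 -0.32733485] [0.30550374 0.46080348 0.50522724]
```

Call:
carry_out --pt "0 0.1 -0.8 0 0 0 0" --pt "0 0.2 -1.6 0 0 0 0" --pt "0 0.2 -2.4 0 0 0 0" --pt "0 0.3 -3 0 0 0 0" --pt "0 0.3 -3 0 0 0 0"

```text
time_s: 9.55
tcp_pos: [0.6431, -0.1852, 0.2005]
eef_rot: [171.3, 90.0, -1.8]
contact_force: [-0.7, 1.0, -0.2]
gripper_width: 0.0098
```

Run:
```python
from h import *
F=[]
for i in range(5):
    r.capture('wrist'); F.append(r.get_state()['contact_force'])
print(np.mean(F,0),np.std(F,0),r.get_state()['tcp_pos'])
```

```text
[-0.1338649   0.13393669  0.21715131] [0.22472922 0.51069605 0.32676782] [ 0.64313959 -0.18524821  0.20066311]
```

Weight fully transferred; release gently.

Call:
carry_out --pt "0 0 0 0 0 0 12" --pt "0 0 0 0 0 0 16" --pt "0 0 0 0 0 0 22" --pt "0 0 0 0 0 0 28" --pt "0 0 0 0 0 0 32"

```text
time_s: 10.3
tcp_pos: [0.643, -0.1853, 0.2005]
eef_rot: [40.4, 90.0, -132.7]
contact_force: [-0.5, 0.3, -0.6]
gripper_width: 0.0261
```

Run:
```python
from h import *
s=r.get_state();print(s['tcp_pos'],s['gripper_width'],s['contact_force'])
im=snap('wrist','w6'); b=snap('side','s6')
a=cv2.resize(im[90:290,130:380],(500,400),interpolation=cv2.INTER_CUBIC)
c=cv2.resize(b[140:270,230:340],(300,355),interpolation=cv2.INTER_CUBIC)
o=np.zeros((400,800,3),np.uint8);o[:,:500]=a;o[:355,500:]=c
cv2.imwrite('pics/c6.png',o)
```

```text
[ 0.64304673 -0.18527647  0.20054462] 0.02607915213369509 [-0.46306936  0.3081     -0.64004891]
```

View pics/c6.png

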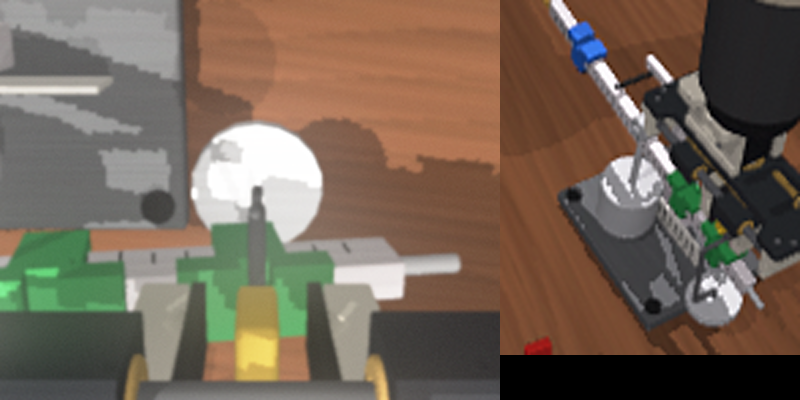

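Call:
carry_out --pt "0 0 15 0 0 0 34" --pt "0 0 35 0 0 0 36" --pt "0 0 75 0 0 0 45" --pt "-40 -3 90 0 0 0 45" --pt "-80 -6 90 0 0 -0.05 45"

```text
time_s: 10.9
tcp_pos: [0.5639, -0.1915, 0.2928]
eef_rot: [162.5, 89.8, -13.4]
contact_force: [0.3, 0.1, -0.1]
gripper_width: 0.0393
```

Call:
carry_out --pt "-40 -3 -10 0 0 -0.03 45" --pt "-80 -6 -30 0 0 -0.04 45" --pt "-110 -8.5 -65 0 0 -0.04 45" --pt "-110 -8.5 -110 0 0 -0.04 45" --pt "-110 -8.5 -148 0 0 -0.04 45"

```text
time_s: 11.4
tcp_pos: [0.4521, -0.1998, 0.142]
eef_rot: [-178.7, 89.9, 3.0]
contact_force: [1.3, -0.7, 0.3]
gripper_width: 0.0392
```

Call:
carry_out --pt "0 0 -20 0 0 0 45" --pt "0 0 -20 0 0 0 45"

```text
time_s: 11.6
tcp_pos: [0.451, -0.1995, 0.1201]
eef_rot: [-8.4, 89.7, 173.3]
contact_force: [-0.7, -0.5, 0.5]
gripper_width: 0.0394
```

Run:
```python
from h import *
s=r.get_state();print(s['tcp_pos'],s['gripper_width'],s['contact_force'],s['time_s'])
im=snap('wrist','w7')
h=cv2.cvtColor(im,cv2.COLOR_BGR2HSV); m=((h[...,0]<6)|(h[...,0]>174))&(h[...,1]>180)&(h[...,2]>120)
n,l,st,c=cv2.connectedComponentsWithStats(m.astype(np.uint8)); print(st[1:][st[1:,4]>30],c[1:][st[1:,4]>30])
print(proj('wrist',s['tcp_pos']+[0,0,.0188]))
```

```text
[ 0.45097704 -0.1995289   0.12008561] 0.0394320620770862 [-0.67976142 -0.53063074  0.50883923] 11.6
[[255 267   7  10  31]] [[257.90322581 271.77419355]]
[258.58179166 266.83221792]
```

Call:
carry_out --pt "0 0 0 0 0 0 0" --pt "0 0 0 0 0 0 0" --pt "0 0 0 0 0 0 0" --pt "0 0 0 0 0 0 0" --pt "0 0 0 0 0 0 0" --squeeze 25

```text
time_s: 12.15
tcp_pos: [0.4533, -0.1997, 0.123]
eef_rot: [-176.0, 89.9, 5.8]
contact_force: [1.4, 3.8, 3.6]
gripper_width: 0.0093
```

Call:
carry_out --pt "0 0 0 0 0 0 0" --pt "0 0 10 0 0 0 0" --pt "0 0 40 0 0 0.03 0" --pt "0 5 80 0 0 0.06 0" --pt "5 25 120 0 0 0.09 0"

```text
time_s: 12.65
tcp_pos: [0.4564, -0.1753, 0.2433]
eef_rot: [-6.4, 89.8, -179.5]
contact_force: [3.1, 0.2, -5.2]
gripper_width: 0.0096
```

Call:
carry_out --pt "10 45 19 0 0 0 0" --pt "22 90 19 0 0 0 0" --pt "35 135 19 0 0 0 0" --pt "47 180 19 0 0 0 0" --pt "56 215 19 0 0 0 0"

```text
time_s: 13.15
tcp_pos: [0.5137, 0.0424, 0.2615]
eef_rot: [-6.0, 89.9, -179.1]
contact_force: [0.5, -0.3, -3.2]
gripper_width: 0.0096
```

Call:
carry_out --pt "4.5 14.5 0 0 0 0 0" --pt "4.5 14.5 0 0 0 0 0" --pt "4.5 14.5 0 0 0 0 0" --pt "4.5 14.5 0 0 0 0 0"

```text
time_s: 13.55
tcp_pos: [0.518, 0.054, 0.2614]
eef_rot: [15.1, 89.9, -158.0]
contact_force: [0.8, -0.5, -5.2]
gripper_width: 0.0102
```

Run:
```python
from h import *
F=[]
for i in range(3):
    im=r.capture('wrist'); F.append(r.get_state()['contact_force'])
cv2.imwrite('pics/w8.png',im); s=r.get_state()
print(np.mean(F,0),s['tcp_pos'],s['gripper_width'],s['time_s'])
h=cv2.cvtColor(im,cv2.COLOR_BGR2HSV)
for row in range(40,100,6):
    c=np.flatnonzero((h[row,:,0]>100)&(h[row,:,0]<130)&(h[row,:,1]>120)); print(row,(c.min(),c.max()) if len(c) else None)
row=70
v=h[row,:,2]; print(v[225:310].tolist())
m=((h[...,0]<6)|(h[...,0]>174))&(h[...,1]>180)&(h[...,2]>120)
n,l,st,c=cv2.connectedComponentsWithStats(m.astype(np.uint8)); print(st[1:][st[1:,4]>30],c[1:][st[1:,4]>30])
o=cv2.resize(np.vstack([im[30:290,150:360]]),(630,780)); cv2.imwrite('pics/c8.png',cv2.resize(im[30:280,150:350],(480,600),interpolation=cv2.INTER_CUBIC))
```

```text
[-0.12781603 -0.60077382 -5.05600462] [0.51829824 0.05390818 0.2616127 ] 0.010101950349273922 13.7
40 (np.int64(218), np.int64(298))
46 (np.int64(218), np.int64(298))
52 (np.int64(219), np.int64(298))
58 (np.int64(219), np.int64(297))
64 (np.int64(219), np.int64(297))
70 (np.int64(219), np.int64(297))
76 (np.int64(219), np.int64(297))
82 (np.int64(232), np.int64(296))
88 None
94 None
[213, 212, 212, 214, 213, 213, 214, 215, 214, 214, 214, 211, 213, 213, 212, 214, 211, 212, 211, 211, 211, 211, 212, 211, 211, 194, 163, 141, 138, 139, 139, 137, 138, 153, 191, 210, 212, 212, 213, 206, 178, 170, 194, 210, 212, 213, 210, 212, 211, 213, 212, 213, 214, 212, 211, 211, 210, 210, 212, 211, 211, 211, 210, 210, 211, 212, 211, 211, 212, 210, 211, 212, 209, 202, 201, 203, 202, 202, 200, 199, 219, 248, 253, 253, 253]
[] []
```

Call:
carry_out --pt "23 3 0 0 0 0 0" --pt "46 5.5 0 0 0 0 0" --pt "69 8.5 0 0 0 0 0" --pt "85 10.5 0 0 0 0 0" --pt "94 11.5 0 0 0 0 0"

```text
time_s: 14.2
tcp_pos: [0.6135, 0.0657, 0.2611]
eef_rot: [23.4, 90.0, -149.8]
contact_force: [0.4, -0.4, -6.0]
gripper_width: 0.0101
```

Call:
carry_out --pt "0 0 0 0 0 0 0" --pt "0 0 -5 0 0 0 0" --pt "0 0 -10 0 0 0 0" --pt "0 0 -13 0 0 0 0" --pt "0 0 -14 0 0 0 0"

```text
time_s: 14.7
tcp_pos: [0.6119, 0.0662, 0.2472]
eef_rot: [3.9, 90.0, -169.2]
contact_force: [-0.4, 0.6, -5.5]
gripper_width: 0.0097
```

Run:
```python
from h import *
F=[]
for i in range(2):
    im=r.capture('wrist'); F.append(r.get_state()['contact_force'])
cv2.imwrite('pics/w9.png',im); s=r.get_state()
print(np.mean(F,0),s['tcp_pos'],s['time_s'])
h=cv2.cvtColor(im,cv2.COLOR_BGR2HSV)
for row in range(160,250,6):
    c=np.flatnonzero((h[row,:,0]>100)&(h[row,:,0]<130)&(h[row,:,1]>120)); print(row,(c.min(),c.max()) if len(c) else None)
for row in (205,220):print(h[row,210:300,2].tolist())
```

```text
[-0.49915909 -0.52704219 -4.972108  ] [0.6123069  0.06626637 0.24756319] 14.8
160 None
166 None
172 None
178 None
184 None
190 None
196 None
202 None
208 None
214 (np.int64(285), np.int64(296))
220 (np.int64(264), np.int64(295))
226 (np.int64(264), np.int64(295))
232 None
238 None
244 None
[153, 155, 152, 154, 154, 148, 148, 149, 148, 148, 149, 149, 151, 152, 154, 154, 151, 150, 150, 148, 150, 149, 147, 147, 147, 148, 145, 142, 136, 129, 121, 120, 122, 122, 125, 123, 122, 121, 122, 121, 123, 124, 122, 117, 117, 125, 124, 126, 122, 114, 108, 101, 105, 118, 130, 132, 130, 129, 126, 124, 123, 124, 123, 127, 132, 138, 137, 129, 110, 101, 121, 135, 137, 137, 136, 138, 136, 135, 134, 135, 134, 136, 131, 109, 98, 111, 130, 140, 140, 140]
[200, 201, 201, 201, 201, 202, 201, 203, 202, 205, 199, 180, 153, 143, 144, 144, 143, 144, 141, 144, 146, 143, 142, 144, 144, 144, 145, 143, 143, 144, 144, 145, 144, 142, 144, 144, 145, 143, 145, 143, 143, 144, 143, 124, 105, 96, 98, 101, 98, 97, 97, 104, 138, 166, 175, 171, 153, 131, 127, 139, 142, 144, 143, 144, 144, 141, 141, 142, 142, 143, 140, 142, 142, 147, 163, 173, 175, 174, 174, 172, 171, 173, 175, 171, 173, 172, 171, 181, 190, 200]
```

Call:
carry_out --pt "0 0 -2 0 0 0 0" --pt "0 0 -4 0 0 0 0" --pt "0 0 -6 0 0 0 0" --pt "0 0 -8 0 0 0 0" --pt "0 0 -10 0 0 0 0"

```text
time_s: 15.3
tcp_pos: [0.6126, 0.0663, 0.2374]
eef_rot: [144.5, 90.0, -28.6]
contact_force: [0.7, 0.3, -4.9]
gripper_width: 0.0099
```

Call:
carry_out --pt "0 0 -1.2 0 0 0 0" --pt "0 0 -2.4 0 0 0 0" --pt "0 0.1 -3.6 0 0 0 0" --pt "0 0.2 -4.8 0 0 0 0" --pt "0 0.3 -6 0 0 0 0"

```text
time_s: 15.8
tcp_pos: [0.6126, 0.0665, 0.2316]
eef_rot: [141.1, 90.0, -32.0]
contact_force: [-0.4, 0.3, -3.6]
gripper_width: 0.0097
```

Call:
carry_out --pt "0 0 -1.2 0 0 0 0" --pt "0 0 -2.4 0 0 0 0" --pt "0 0.1 -3.6 0 0 0 0" --pt "0 0.2 -4.8 0 0 0 0" --pt "0 0.3 -6 0 0 0 0"

```text
time_s: 16.3
tcp_pos: [0.6126, 0.0668, 0.2256]
eef_rot: [128.8, 90.0, -44.4]
contact_force: [-0.7, -1.1, -2.9]
gripper_width: 0.0099
```

Call:
carry_out --pt "0 0 -1.2 0 0 0 0" --pt "0 0 -2.4 0 0 0 0" --pt "0 0 -3.6 0 0 0 0" --pt "0 0 -4.8 0 0 0 0" --pt "0 0 -6 0 0 0 0"

```text
time_s: 16.8
tcp_pos: [0.6126, 0.0668, 0.2196]
eef_rot: [115.2, 90.0, -57.9]
contact_force: [-0.8, -0.9, -1.2]
gripper_width: 0.0098
```

```bash
cat > f.py <<'E'
from h import *
import sys
F=[]
for i in range(int(sys.argv[1])):
    im=r.capture('wrist'); F.append(r.get_state()['contact_force'])
s=r.get_state(); print(np.mean(F,0).round(2),np.std(F,0).round(2),s['tcp_pos'].round(4),s['gripper_width'],s['time_s'])
E
python3 f.py 5
```

```text
[-0.66 -1.01 -1.63] [0.81 0.32 0.28] [0.6126 0.0668 0.2197] 0.009557978773998275 17.05
```

Call:
carry_out --pt "0 -0.3 -1.2 0 0 0 0" --pt "0 -0.5 -2.4 0 0 0 0" --pt "0 -0.7 -3.6 0 0 0 0" --pt "0 -0.9 -4.8 0 0 0 0" --pt "0 -1 -6 0 0 0 0"

```text
time_s: 17.55
tcp_pos: [0.6127, 0.0662, 0.2135]
eef_rot: [-139.7, 90.0, 47.2]
contact_force: [-1.3, 1.9, -0.5]
gripper_width: 0.0096
```

Call:
carry_out --pt "0 0 -1 0 0 0 0" --pt "0 0 -2 0 0 0 0" --pt "0 0 -2.8 0 0 0 0" --pt "0 0 -2.8 0 0 0 0" --pt "0 0 -2.8 0 0 0 0"

```text
time_s: 18.05
tcp_pos: [0.6127, 0.0659, 0.2109]
eef_rot: [-166.7, 90.0, 20.2]
contact_force: [-0.1, 1.2, -0.1]
gripper_width: 0.0102
```

```bash
python3 f.py 6
```

```text
[-0.48  1.84 -0.1 ] [0.24 0.75 0.29] [0.6127 0.0659 0.2108] 0.00938083332966283 18.35
```

Call:
carry_out --pt "0 0.2 0 0 0 0 0" --pt "0 0.4 0 0 0 0 0" --pt "0 0.4 0 0 0 0 0"

```text
time_s: 18.65
tcp_pos: [0.6126, 0.066, 0.2108]
eef_rot: [97.1, 90.0, -76.0]
contact_force: [-0.4, 0.3, -0.3]
gripper_width: 0.0097
```

Call:
carry_out --pt "0 0 0 0 0 0 12" --pt "0 0 0 0 0 0 16" --pt "0 0 0 0 0 0 22" --pt "0 0 0 0 0 0 28" --pt "0 0 0 0 0 0 32"

```text
time_s: 19.15
tcp_pos: [0.6125, 0.0662, 0.2107]
eef_rot: [48.5, 90.0, -124.7]
contact_force: [1.2, 0.6, -0.3]
gripper_width: 0.0266
```

Call:
carry_out --pt "0 0 0 0 0 0 32" --pt "0 0 15 0 0 0 34" --pt "0 0 40 0 0 0 40" --pt "0 0 75 0 0 0 45" --pt "-15 0 90 0 0 0 45"

```text
time_s: 19.65
tcp_pos: [0.5994, 0.0663, 0.3035]
eef_rot: [175.0, 89.8, 1.9]
contact_force: [-0.5, 0.0, 0.3]
gripper_width: 0.0389
```

Call:
carry_out --pt "-40 5 0 0 0 0 45" --pt "-80 20 0 0 0 0 45" --pt "-100 20 0 0 0 0 45" --pt "-100 20 0 0 0 0 45" --pt "-100 20 0 0 0 0 45"

```text
time_s: 20.15
tcp_pos: [0.4976, 0.0865, 0.3015]
eef_rot: [-161.5, 89.9, 25.4]
contact_force: [0.4, 1.0, 0.2]
gripper_width: 0.0394
```

```bash
python3 f.py 1
python3 - <<'E'
from h import *
im=snap('wrist','w10');b=snap('side','s10')
a=cv2.resize(im,(480,360),interpolation=cv2.INTER_AREA)
c=cv2.resize(b[110:260,220:350],(312,360),interpolation=cv2.INTER_CUBIC)
cv2.imwrite('pics/c10.png',np.hstack([a,c]))
E
```

```text
[ 0.66 -0.37  0.87] [0. 0. 0.] [0.498  0.0864 0.3011] 0.039527753500854454 20.2
```

View pics/c10.png

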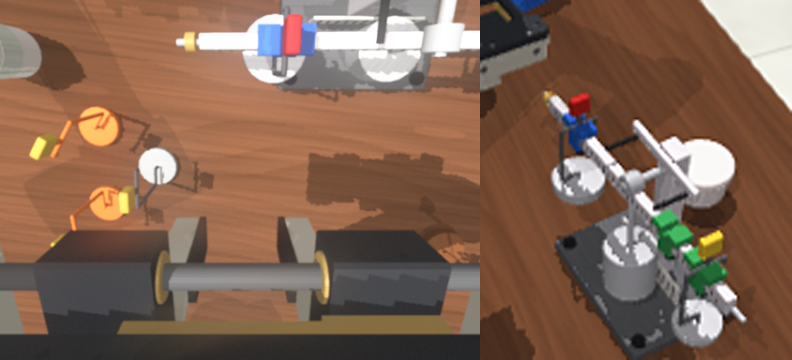

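Call:
carry_out --pt "-20 40 -5 0 0 -0.02 45" --pt "-40 80 -10 0 0 -0.04 45" --pt "-58 115 -20 0 0 -0.06 45" --pt "-60.5 120 -65 0 0 -0.06 45" --pt "-60.5 120 -110 0 0 -0.06 45"

```text
time_s: 20.8
tcp_pos: [0.4375, 0.2082, 0.1901]
eef_rot: [-135.8, 89.9, 47.8]
contact_force: [-0.3, 0.5, -1.4]
gripper_width: 0.0397
```

Call:
carry_out --pt "0 0 -40 0 0 0 45" --pt "0 0 -68 0 0 0 45" --pt "0 0 -68 0 0 0 45"

```text
time_s: 21.1
tcp_pos: [0.4354, 0.2043, 0.1188]
eef_rot: [40.2, 89.5, -136.4]
contact_force: [-1.0, 0.5, 0.8]
gripper_width: 0.0396
```

Run:
```python
from h import *
im=snap('wrist','w11');s=r.get_state();print(s['tcp_pos'],s['contact_force'],s['time_s'])
h=cv2.cvtColor(im,cv2.COLOR_BGR2HSV); m=(h[...,0]>22)&(h[...,0]<33)&(h[...,1]>150)&(h[...,2]>120)
n,l,st,c=cv2.connectedComponentsWithStats(m.astype(np.uint8)); print(st[1:][st[1:,4]>30],c[1:][st[1:,4]>30])
```

```text
[0.43681299 0.20537049 0.12126036] [-0.97101359 -0.68235623  0.37405406] 21.15
[[ 34 127  23  59 136]] [[ 45.93382353 156.29411765]]
```

Run:
```python
from h import *
im=cv2.imread('pics/w11.png')
h=cv2.cvtColor(im,cv2.COLOR_BGR2HSV)
m=(h[...,0]>18)&(h[...,0]<35)&(h[...,1]>140)&(h[...,2]>50); m[:, :200]=0;m[:,320:]=0
n,l,st,c=cv2.connectedComponentsWithStats(m.astype(np.uint8)); print(st[1:][st[1:,4]>15],c[1:][st[1:,4]>15])
```

```text
[[242 250  23  30 616]] [[253.36850649 265.91396104]]
```

Call:
carry_out --pt "0 2 0 0 0 0 45" --pt "0 2 0 0 0 0 0" --pt "0 2 0 0 0 0 0" --pt "0 2 0 0 0 0 0" --pt "0 2 0 0 0 0 0" --squeeze 20

```text
time_s: 21.65
tcp_pos: [0.4372, 0.2084, 0.1234]
eef_rot: [-137.0, 89.9, 46.5]
contact_force: [-0.1, -0.3, -0.3]
gripper_width: 0.0125
```

Call:
carry_out --pt "0 0 0 0 0 0 0" --pt "0 0 0 0 0 0 0" --pt "0 0 10 0 0 0 0" --pt "0 0 45 0 0 0 0" --pt "0 0 90 0 0 0.03 0"

```text
time_s: 22.15
tcp_pos: [0.4357, 0.2072, 0.2124]
eef_rot: [35.5, 89.7, -139.3]
contact_force: [0.8, 2.0, -2.9]
gripper_width: 0.0099
```

Call:
carry_out --pt "0 -10 35 0 0 0.03 0" --pt "10 -45 43 0 0 0.03 0" --pt "23 -90 43 0 0 0.03 0" --pt "37 -135 43 0 0 0.03 0" --pt "50 -180 43 0 0 0.03 0"

```text
time_s: 22.65
tcp_pos: [0.487, 0.0267, 0.2565]
eef_rot: [-137.6, 90.0, 49.3]
contact_force: [1.7, 0.9, -2.7]
gripper_width: 0.0099
```

Call:
carry_out --pt "14 -45 0 0 0 0 0" --pt "27 -90 0 0 0 0 0" --pt "40 -130 0 0 0 0 0" --pt "50 -160 0 0 0 0 0" --pt "54 -168 0 0 0 0 0"

```text
time_s: 23.15
tcp_pos: [0.5411, -0.1425, 0.2555]
eef_rot: [4.7, 89.9, -168.6]
contact_force: [-0.2, -2.6, -2.7]
gripper_width: 0.0101
```

Call:
carry_out --pt "0 0 0 0 0 0 0" --pt "0 0 0 0 0 0 0" --pt "0 0 0 0 0 0 0"

```text
time_s: 23.45
tcp_pos: [0.5408, -0.1388, 0.256]
eef_rot: [-108.5, 90.0, 78.4]
contact_force: [-0.4, 0.1, -2.9]
gripper_width: 0.0096
```

```bash
python3 f.py 2
python3 - <<'E'
from h import *
im=snap('wrist','w12')
h=cv2.cvtColor(im,cv2.COLOR_BGR2HSV)
for row in range(30,110,6):
    c=np.flatnonzero((h[row,:,0]>40)&(h[row,:,0]<85)&(h[row,:,1]>100)); d=np.split(c,np.flatnonzero(np.diff(c)>3)+1); print(row,[(int(q[0]),int(q[-1])) for q in d if len(q)>3])
for row in(60,72): print(h[row,205:310,2].tolist())
m=(h[...,0]>18)&(h[...,0]<35)&(h[...,1]>140)&(h[...,2]>50); m[:, :200]=0;m[:,320:]=0;m[:150]=0
n,l,st,c=cv2.connectedComponentsWithStats(m.astype(np.uint8)); print(st[1:][st[1:,4]>15],c[1:][st[1:,4]>15])
cv2.imwrite('pics/c12.png',cv2.resize(im[20:280,150:370],(500,590),interpolation=cv2.INTER_CUBIC))
E
```

```text
[ 0.38  0.43 -2.22] [0.35 0.11 0.07] [ 0.5409 -0.1388  0.2561] 0.009869770551338175 23.55
30 []
36 []
42 [(219, 298), (326, 362), (406, 409)]
48 [(219, 298), (326, 361), (406, 409)]
54 [(220, 297), (325, 358)]
60 [(221, 297), (325, 358)]
66 [(221, 297), (325, 359)]
72 [(221, 296), (324, 359)]
78 [(220, 297), (323, 359)]
84 []
90 []
96 []
102 []
108 []
[70, 67, 64, 63, 61, 122, 208, 206, 173, 162, 161, 161, 163, 162, 174, 193, 199, 199, 200, 201, 199, 199, 200, 197, 199, 198, 198, 196, 194, 198, 194, 199, 196, 197, 194, 196, 195, 193, 193, 194, 195, 195, 197, 195, 191, 161, 119, 111, 114, 130, 165, 184, 187, 191, 194, 192, 191, 192, 193, 193, 192, 192, 191, 192, 191, 192, 190, 191, 192, 191, 191, 189, 190, 190, 190, 190, 190, 190, 189, 190, 190, 189, 190, 188, 189, 190, 188, 188, 190, 190, 189, 188, 187, 172, 159, 160, 159, 159, 179, 228, 243, 244, 243, 243, 243]
[222, 221, 221, 221, 221, 221, 213, 194, 179, 179, 175, 156, 144, 142, 157, 183, 196, 199, 199, 197, 197, 196, 197, 197, 196, 196, 196, 196, 195, 194, 194, 194, 197, 195, 194, 194, 196, 193, 195, 192, 192, 194, 195, 194, 187, 159, 120, 107, 114, 117, 112, 128, 169, 190, 192, 191, 190, 191, 188, 190, 191, 190, 191, 189, 190, 191, 189, 189, 191, 190, 190, 187, 190, 188, 191, 186, 190, 190, 188, 189, 187, 188, 189, 187, 189, 189, 190, 188, 188, 187, 186, 186, 183, 178, 180, 182, 183, 204, 237, 248, 248, 248, 248, 248, 247]
[[247 247  23  33 653]] [[257.73353752 264.58652374]]
```

Call:
carry_out --pt "22 3 0 0 0 0 0" --pt "45 5.5 0 0 0 0 0" --pt "68 8.5 0 0 0 0 0" --pt "85 10.7 0 0 0 0 0" --pt "94.5 11.7 0 0 0 0 0"

```text
time_s: 24.1
tcp_pos: [0.6367, -0.1271, 0.2554]
eef_rot: [-7.1, 90.0, 179.9]
contact_force: [-1.1, -0.1, -2.4]
gripper_width: 0.0096
```

Call:
carry_out --pt "0 0 0 0 0 0 0" --pt "0 0 -5 0 0 0 0" --pt "0 0 -10 0 0 0 0" --pt "0 0 -14 0 0 0 0" --pt "0 0 -16 0 0 0 0"

```text
time_s: 24.6
tcp_pos: [0.6349, -0.1281, 0.2393]
eef_rot: [-15.1, 90.0, 171.8]
contact_force: [-0.3, 0.6, -2.2]
gripper_width: 0.0099
```

```bash
python3 f.py 2
python3 - <<'E'
from h import *
im=snap('wrist','w13')
cv2.imwrite('pics/c13.png',cv2.resize(im[100:280,150:350],(600,540),interpolation=cv2.INTER_CUBIC))
E
```

```text
[-0.63 -0.53 -2.73] [0.73 0.08 0.11] [ 0.6351 -0.1281  0.2395] 0.00973828970849474 24.7
```

View pics/c13.png

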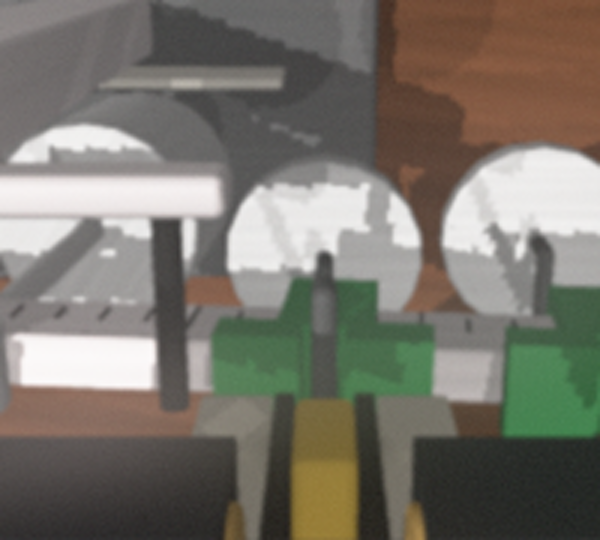

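Call:
carry_out --pt "0 0 -2 0 0 0 0" --pt "0 0 -4 0 0 0 0" --pt "0 0 -6 0 0 0 0" --pt "0 0 -8 0 0 0 0" --pt "0 0 -9.5 0 0 0 0"

```text
time_s: 25.25
tcp_pos: [0.6355, -0.128, 0.23]
eef_rot: [-9.3, 90.0, 177.5]
contact_force: [-0.0, -0.5, -2.9]
gripper_width: 0.0101
```

Call:
carry_out --pt "0 0 -0.6 0 0 0 0" --pt "0 0 -1.2 0 0 0 0" --pt "0 0 -1.8 0 0 0 0" --pt "0 0 -2.4 0 0 0 0" --pt "0 0 -3 0 0 0 0"

```text
time_s: 25.75
tcp_pos: [0.6356, -0.128, 0.2274]
eef_rot: [162.0, 90.0, -11.1]
contact_force: [0.0, 0.2, -2.3]
gripper_width: 0.0096
```

Call:
carry_out --pt "0 0 -0.5 0 0 0 0" --pt "0 0 -1 0 0 0 0" --pt "0 0 -1.5 0 0 0 0" --pt "0 0 -2 0 0 0 0" --pt "0 0 -2.5 0 0 0 0"

```text
time_s: 26.25
tcp_pos: [0.6356, -0.1281, 0.2249]
eef_rot: [142.5, 90.0, -30.6]
contact_force: [-0.6, 0.7, -1.4]
gripper_width: 0.0099
```

```bash
python3 f.py 5
```

```text
[-0.08 -0.36 -1.53] [0.56 0.7  0.83] [ 0.6356 -0.128   0.2248] 0.00989175527135031 26.5
```

Call:
carry_out --pt "0 0 -0.5 0 0 0 0" --pt "0 0 -1 0 0 0 0" --pt "0 0 -1.5 0 0 0 0" --pt "0 0 -2 0 0 0 0" --pt "0 0 -2.5 0 0 0 0"

```text
time_s: 27.0
tcp_pos: [0.6356, -0.1281, 0.2223]
eef_rot: [157.7, 90.0, -15.5]
contact_force: [-0.5, -0.3, -0.8]
gripper_width: 0.0099
```

```bash
python3 f.py 8
```

```text
[-0.23 -0.56 -0.59] [0.35 0.51 0.61] [ 0.6356 -0.1281  0.2223] 0.009790280329999963 27.4
```

Call:
carry_out --pt "0 0 -0.4 0 0 0 0" --pt "0 0 -0.8 0 0 0 0" --pt "0 0 -1.2 0 0 0 0" --pt "0 0 -1.2 0 0 0 0"

```text
time_s: 27.8
tcp_pos: [0.6356, -0.128, 0.221]
eef_rot: [-35.2, 90.0, 151.7]
contact_force: [0.4, -0.3, -0.0]
gripper_width: 0.0101
```

```bash
python3 f.py 8
```

```text
[-0.26 -0.58  0.2 ] [0.23 0.4  0.41] [ 0.6356 -0.128   0.2211] 0.009795182475092224 28.2
```

Call:
carry_out --pt "0 0 0 0 0 0 12" --pt "0 0 0 0 0 0 16" --pt "0 0 0 0 0 0 22" --pt "0 0 0 0 0 0 26" --pt "0 0 0 0 0 0 28"

```text
time_s: 28.7
tcp_pos: [0.6356, -0.128, 0.221]
eef_rot: [-131.4, 90.0, 55.5]
contact_force: [-0.3, 0.7, 0.4]
gripper_width: 0.0231
```

Call:
carry_out --pt "0 0 0 0 0 0 28" --pt "0 0 0 0 0 0 28" --pt "0 0 12 0 0 0 28" --pt "0 0 35 0 0 0 28" --pt "0 0 75 0 0 0 28"

```text
time_s: 29.2
tcp_pos: [0.6343, -0.1279, 0.2952]
eef_rot: [-9.0, 89.7, 177.9]
contact_force: [0.5, -0.0, 0.0]
gripper_width: 0.0243
```

Call:
carry_out --pt "-10 0 20 0 0 0 28" --pt "-45 10 20 0 0 0 28" --pt "-90 30 20 0 0 0 28" --pt "-130 50 20 0 0 0 28" --pt "-130 50 20 0 0 0 28"

```text
time_s: 29.7
tcp_pos: [0.5019, -0.0771, 0.3185]
eef_rot: [-164.2, 89.8, 22.8]
contact_force: [0.7, 0.0, 0.9]
gripper_width: 0.0245
```

Call:
carry_out --pt "0 0 0 0 0 0 28" --pt "0 0 0 0 0 0 28" --pt "0 0 0 0 0 0 28" --pt "0 0 0 0 0 0 28" --pt "0 0 0 0 0 0 28"

```text
time_s: 30.2
tcp_pos: [0.5059, -0.0783, 0.3155]
eef_rot: [8.6, 89.9, -164.6]
contact_force: [0.0, -0.5, -0.8]
gripper_width: 0.0246
```

Run:
```python
from h import *
s=r.get_state();print(s['tcp_pos'],s['time_s'])
P=[]
for i in range(12):
    im=r.capture('side')
    P.append(im.astype(int))
cv2.imwrite('pics/s20.png',P[-1].astype(np.uint8)); t=snap('top','t20')
D=[np.abs(P[i]-P[0])[120:260,220:350].max(2) for i in range(12)]
print([(int(d.max()),int((d>25).sum())) for d in D])
a=cv2.imread('pics/top0.png').astype(int); 
# tab heights via triangulation of tab centroids
for n,f in(('red',lambda h:((h[...,0]<6)|(h[...,0]>174))&(h[...,1]>180)&(h[...,2]>120)),('yel',lambda h:(h[...,0]>22)&(h[...,0]<33)&(h[...,1]>150)&(h[...,2]>120))):
    for c,im in(('side',P[-1].astype(np.uint8)),('top',t)):
        k,l,st,ce=cv2.connectedComponentsWithStats(f(cv2.cvtColor(im,cv2.COLOR_BGR2HSV)).astype(np.uint8)); print(n,c,[(ce[i].round(1).tolist(),int(st[i,4])) for i in range(1,k) if st[i,4]>8])
cv2.imwrite('pics/c20.png',cv2.resize(P[-1].astype(np.uint8)[110:260,210:370],(640,600),interpolation=cv2.INTER_CUBIC))
```

```text
[ 0.50594326 -0.07829718  0.31552869] 30.2
[(0, 0), (40, 14), (54, 32), (70, 51), (70, 67), (69, 87), (95, 102), (95, 122), (95, 133), (95, 138), (95, 143), (95, 141)]
red side [([210.6, 66.5], 17), ([19.8, 89.5], 42), ([210.1, 304.3], 54)]
red top [([25.2, 125.2], 43), ([7.4, 130.3], 42), ([30.9, 145.2], 30), ([13.0, 150.2], 30), ([230.0, 185.3], 26), ([367.9, 297.4], 52)]
yel side [([198.0, 138.0], 42), ([162.5, 149.9], 48), ([301.3, 197.6], 62), ([316.0, 214.2], 61)]
yel top [([343.1, 170.5], 75), ([316.9, 174.1], 72)]
```

Call:
carry_out --pt "-20 0 30 0 0 0 28" --pt "-50 0 50 0 0 0 28" --pt "-80 0 50 0 0 0 28" --pt "-80 0 50 0 0 0 28" --pt "-80 0 50 0 0 0 28"

```text
time_s: 31.35
tcp_pos: [0.4253, -0.078, 0.3666]
eef_rot: [-169.0, 89.9, 18.0]
contact_force: [0.1, -0.2, -0.7]
gripper_width: 0.0244
```

Call:
carry_out --pt "0 0 0 0 0 0 28" --pt "0 0 0 0 0 0 28" --pt "0 0 0 0 0 0 28" --pt "0 0 0 0 0 0 28" --pt "0 0 0 0 0 0 28"

```text
time_s: 31.85
tcp_pos: [0.4257, -0.078, 0.3658]
eef_rot: [8.9, 90.0, -164.3]
contact_force: [-0.5, 0.4, 0.2]
gripper_width: 0.0243
```

Call:
carry_out --pt "0 0 0 0 0 0 28" --pt "0 0 0 0 0 0 28" --pt "0 0 0 0 0 0 28" --pt "0 0 0 0 0 0 28" --pt "0 0 0 0 0 0 28"

```text
time_s: 32.35
tcp_pos: [0.4255, -0.078, 0.3661]
eef_rot: [-153.4, 90.0, 33.4]
contact_force: [0.7, 0.2, 0.8]
gripper_width: 0.0246
```

Call:
carry_out --pt "0 0 0 0 0 0 28" --pt "0 0 0 0 0 0 28" --pt "0 0 0 0 0 0 28" --pt "0 0 0 0 0 0 28" --pt "0 0 0 0 0 0 28"

```text
time_s: 32.85
tcp_pos: [0.4255, -0.0781, 0.366]
eef_rot: [29.9, 90.0, -143.2]
contact_force: [-0.5, -0.5, 0.7]
gripper_width: 0.0245
```

Call:
carry_out --pt "0 0 0 0 0 0 28" --pt "0 0 0 0 0 0 28" --pt "0 0 0 0 0 0 28" --pt "0 0 0 0 0 0 28" --pt "0 0 0 0 0 0 28"

```text
time_s: 33.35
tcp_pos: [0.4256, -0.078, 0.3661]
eef_rot: [21.3, 90.0, -151.8]
contact_force: [0.5, 0.0, 0.7]
gripper_width: 0.0249
```

Run:
```python
from h import *
P=[r.capture('side').astype(int) for i in range(14)]
t=snap('top','t21'); im=P[-1].astype(np.uint8); cv2.imwrite('pics/s21.png',im)
print([int((np.abs(p-P[0])[120:260,220:350].max(2)>25).sum()) for p in P])
red=lambda h:((h[...,0]<6)|(h[...,0]>174))&(h[...,1]>150)&(h[...,2]>90)
yel=lambda h:(h[...,0]>20)&(h[...,0]<34)&(h[...,1]>120)&(h[...,2]>90)
def cen(im,f,b):
    m=f(cv2.cvtColor(im,cv2.COLOR_BGR2HSV)).astype(np.uint8)
    k,l,st,ce=cv2.connectedComponentsWithStats(m)
    return [ce[i] for i in range(1,k) if st[i,4]>8 and b[0]<ce[i][0]<b[2] and b[1]<ce[i][1]<b[3]]
for f in(red,yel):
    a=cen(im,f,(235,120,350,260)); b=cen(t,f,(200,150,390,200)); print(a,b)
    a.sort(key=lambda q:q[0]);b.sort(key=lambda q:q[0])
    for x,y in zip(a,b): print(tri('side',x,'top',y).round(4))
print(r.get_state()['time_s'])
# tubs/bottle change
d=np.abs(cv2.imread('pics/top0.png').astype(int)-t.astype(int)).max(2)>50
for n,b in(('tubA',(395,220,435,262)),('tubB',(214,104,252,142)),('bottle',(66,190,122,222))): print(n,int(d[b[1]:b[3],b[0]:b[2]].sum()))
```

```text
[0, 0, 0, 0, 0, 0, 0, 0, 0, 0, 0, 0, 0, 0]
[array([261.12328767, 150.47945205])] [array([229.85714286, 184.57142857])]
[0.611  0.0676 0.2367]
[array([300.80487805, 198.04878049]), array([315.2625, 214.7125])] [array([343.25882353, 170.27058824]), array([316.81578947, 174.03947368])]
[ 0.6347 -0.1273  0.2379]
[ 0.643  -0.1867  0.2388]
34.1
tubA 0
tubB 0
bottle 0
```

```bash
python3 -c "
from plant import r
print(r.close_job())"
```

```text
the job is handed in; nothing more can be done
None
```

All three weights are hanging in their grooves on a level beam, and I handed the job in at about 34 s of the 72 s allowed. No verdict came back.

- **Order:** I hung a light weight in the outer green saddle first. The heavy weight followed in the blue saddle, then the other light weight in the inner green saddle. Each was lowered slowly until the wrist force showed no load left on the gripper (averages within about 0.2 N), then let go. The estimated beam tilt peaked at about 0.14 rad, which I calculated rather than measured.
- **Seated:** From the side and top cameras, the tabs were 0.237 m (heavy), 0.238 m (inner light) and 0.239 m (outer light) above the bench. Fully seated on a level beam should read 0.237 m, and lying on the flat saddle top would read 0.244 m.
- **Level and at rest:** Those tab heights put the beam within about 0.01 rad of level. Fourteen side pictures over about 0.7 s showed no motion.
- **Bystanders:** The top picture showed no change around either tub or the wash bottle. The gripper was well clear of everything.

The force readings were noisy, about 0.5 N each, so I averaged them. One final close-up could not be viewed because the picture limit was reached. Those last checks are therefore computed from the images rather than seen.

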